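# Lay the ice packs flat to condition

### The job

Two hard ice packs stand on edge on the green mat and must be laid flat, in place, to warm up before the vaccine carrier is packed. With the fingers, push each pack over so that it lies flat on the mat with its white side up; do not lift, carry or shove them along. Leave the two vials standing where they are.

Things in the scene. Friction and masses are not known exactly. Their poses are not given: they have to be found in the camera images.
- mat: green mat fixed to the bench, 380 mm (its x) by 700 mm (its y), 4 mm thick; origin at the centre of its underside, z up; turned by up to some 12 degrees. A yellow sharps box, 160 mm high, fixed to the bench, stands clear of it on the right
- pack_1: hard-plastic ice pack, 33 mm thick (x), 163 mm long (y), 94 mm high (z), 0.45 kg, standing on its long edge on the mat. Origin at its centre. One broad side is white with a red disc (its x axis points out of it), the other blue; the upper edge shows both halves. Pushed near the top with 1 to 2 N it tips; past 20 degrees it falls by itself and lies with its centre about 65 mm over.
- pack_2: hard-plastic ice pack, 33 mm thick (x), 163 mm long (y), 94 mm high (z), 0.45 kg, standing on its long edge on the mat. Origin at its centre. One broad side is white with a red disc (its x axis points out of it), the other blue; the upper edge shows both halves. Same as pack_1 but facing about the other way; either may stand left or right, turned by up to 45 degrees.
- vial_amber: small amber glass vial with a red cap, 24 mm across, 52 mm high, standing on the mat's middle strip between the packs; origin at the centre of its foot, z up. Bystander: to be left standing where it is
- vial_clear: small clear glass vial with a blue cap, 24 mm across, 52 mm high, standing on the mat's middle strip between the packs; origin at the centre of its foot, z up. Bystander: to be left standing where it is

How it is judged:
By the outcome, as a careful person would: the job done as asked, in the order asked, and still so for the second after the job is handed in, with the robot touching nothing.
It also fails if it takes over 45 s, if anything falls off the work surface, if the arm or the gripper's body presses on something with over 40 N, if the wrist force passes 120 N, or if a joint passes its speed limit or range.

### The arm

A 7-joint arm with a two-finger parallel gripper is mounted at the origin on the work surface. World frame = base frame: x ahead of the robot, y to its left, z up, the work surface at z = 0. Lengths are in m, angles in rad, forces in N, time in s.
With the tool pointing down it reaches from about 0.425 to 0.875 m from the base axis. Payload 4.7 kg.
Tool frame: the origin (TCP) lies at the very end of the fingers, on their centre line; the grasp point (between the pads) lies arm.pinch_z behind it (arm.pinch_z is the distance from the TCP to the grasp point, in m); z points along the fingers, y is the line along which they close (so a half turn about z gives the same grasp; the last joint's range is limited). The gripper opens to 85 mm and grips with 20 to 120 N. Pads are 22 mm wide; open, the fingers measure 114 mm over their backs; the gripper's body (76 mm by 85 mm) begins 54 mm behind the grasp point. The pads swing forward as they close: fully open they stand 13 mm farther back than shut.
Start: joints at [-1.159, 0.321, -0.07, 1.45, 0.023, 1.371, -0.057], TCP at [0.252, 0.599, 0.231] pointing down, gripper open.
Joint ranges: [-2.86, 2.86], [-0.3, 2.09], [-1.38, 1.24], [0.06, 2.45], [-1.56, 4.7], [0.09, 2.05], [-2.69, 2.69]. Speed limits (rad/s): [2.57, 2.57, 3.14, 3.14, 3.14, 3.14, 3.14].

### API

Orientations are given as a unit quaternion [x, y, z, w].
In Python, from bench import arm, cams, recognise, mark_of gives the robot as it stands. The module is installed in compiled form; this text tells all that it offers.
- The arm moves only by the tool step_arm, never from a script. Its argument "plan" is a list of rows, each an object with "slide": the shift along the tool's x, y, z in m, a list of three; "turn": the turn, a rotation vector about the tool's x, y, z in degrees, a list of three. In form: [{"slide": [x, y, z], "turn": [ax, ay, az]}, ...]. A call has exactly 8 rows; each row shifts and turns the commanded pose from where the row before left it, along the tool's axes as they then stand; what a row does not reach is not made up. A row lasts 1/8 s, in which the tool goes at most 62.5 mm and 10.7 degrees, less where a joint would pass 70% of its speed; a pose out of reach is approached as far as the arm can. A call is refused whole if a number of a shift passes 0.0625 or a number of a turn 10.7, either way. A call with a gripper value outside its range is refused whole. "claw" is the opening in per cent of the stroke, from 0 (shut) to 100 (fully open), set as the call begins (left out, the last holds). The fingers move at their own pace and stop on an object; "force" is the grip in N (left out, the last holds). Time passes only in rows, so rows that do not move let the fingers close, or fill a call up. It gives the time, the measured TCP pose, the force, the opening and the grip force at its end, in the units of the state.
- arm.read_state(): the state, without advancing time (a new reading comes with each control period).
- cams.capture(name): name is "scene" or "top" or "wrist"; returns a dict with "image" (480x640x3 uint8, red, green, blue), "fx", "fy", "cx", "cy" (pixels), "rvec" (rotation vector, rad) and "tvec" (3), from world to camera coordinates, as OpenCV has them; the wrist camera has in their place "T_tool_cam" (4x4, takes a point from camera to tool coordinates, whose origin is the TCP and whose axes are the flange's). Camera axes: x right, y down, z forward; pixel columns grow to the right and rows downward; lengths in m; the calibration is good to about 2 mm. The wrist camera is an equidistant fisheye: a pixel r from the principal point sees the ray r / f radians off the axis. A picture is of the moment at which its call begins: read the wrist's pose just before it. There is no depth.
- arm.close_job(): hands the job in; it is judged then, once.
Trained networks look in the newest picture that a camera, given by its name, has taken for a name from the list of things; names that differ only in an ending like _2 or _b are one class to them, and where a whole thing is asked for, a point or a joint stands for the part that bears it (a point fixed in the world has none). Each returns a list of dicts, best first, with "p" (0 to 1); they miss things now and then, are a little off and sometimes report something else, mostly with a low value. They report only what shows in the picture. A call takes as long as a camera call.
- recognise(camera, query): "centre" ([x, y, z] in m, in world coordinates, good to about 4 mm: the middle of the surface that is visible of it).
- mark_of(camera, query): "centre" ([x, y, z] in m, in world coordinates, good to about 4 mm: a listed point, or the origin of a listed thing).
The state is a dict: "time_s": time; "joint_pos": joint angles; "joint_vel": joint speeds; "effort": joint torques, N m; "eef_pos": TCP position; "tcp_rot": TCP orientation; "contact_force": force on the tool from outside, world axes, zero at the start; "wrist_torque": the same for the moment, N m; "gripper_width": opening from 0.0 (shut) to 1.0 (fully open); "grip_force": force on a finger pad.
Only numpy, scipy, OpenCV 4.12 (cv2) and the standard library are available. Lean on these libraries where they do the work, as an engineer would, in place of code of your own. Each camera call takes 0.05 s, during which the arm holds its last target. There are 200 camera calls.

## Working session

There is one attempt and no reset: what is moved stays moved. The work goes in short steps, Python scripts to look and compute and a tool call to move; the robot and the scene stay as the last step left them, time stands still between calls to the robot, and variables do not carry over. Pictures are saved under pics/ and viewed, at most 10 in all, crops included, and the job is handed in when it is done.

Besides the shell and the picture viewer there is one more tool, called after "Call:" by a JSON object that holds its "fn" and its "kwargs", one argument or row to a line. step_arm: Moves the arm, as the interface text tells. Its arguments: {"type":"object","properties":{"plan":{"type":"array"},"claw":{"type":"number"},"force":{"type":"number"}},"required":["plan"]}

```bash
mkdir -p pics
python3 - <<'E'
from bench import arm,cams,recognise,mark_of
import cv2
s=arm.read_state();print(s['time_s'],s['eef_pos'],s['tcp_rot'],arm.pinch_z)
for c in ('scene','top'):
    d=cams.capture(c);cv2.imwrite(f'pics/{c}0.png',d['image'][:,:,::-1])
    print(c,{k:d[k] for k in d if k!='image'})
    for q in ('pack_1','vial_amber','vial_clear','mat'):
        print(q,[(x['centre'],round(x['p'],2)) for x in mark_of(c,q)],[(x['centre'],round(x['p'],2)) for x in recognise(c,q)])
E
```

```text
0.0 [0.25163861 0.5987214  0.23020359] [ 1.97581599e-01  9.80285953e-01 -9.71715159e-04 -1.33796899e-04] 0.0187
scene {'fx': 619.8934677619176, 'fy': 619.8934677619176, 'cx': 311.93900683459293, 'cy': 241.49058932992813, 'rvec': array([ 0.98427535,  2.55095388, -0.96187674]), 'tvec': array([ 0.42490665, -0.25978567,  1.20013789])}
pack_1 [([0.5074, 0.2408, 0.0481], 0.72)] [([0.5565, -0.1341, 0.0724], 0.85), ([0.5165, 0.2484, 0.0776], 0.73)]
vial_amber [([0.6195, 0.0551, 0.0019], 0.7)] [([0.6219, 0.0608, 0.0454], 0.8)]
vial_clear [([0.4449, 0.0306, 0.0044], 0.56)] [([0.4504, 0.0322, 0.0406], 0.75)]
mat [([0.5416, 0.0397, 0.0022], 0.87)] [([0.5849, 0.1116, 0.0046], 0.76)]
top {'fx': 566.702138812348, 'fy': 566.702138812348, 'cx': 320.0236987631291, 'cy': 237.94552476816298, 'rvec': array([ 2.09743588, -2.15374413,  0.18246395]), 'tvec': array([0.03934616, 0.58418094, 0.73972088])}
pack_1 [([0.5064, 0.2401, 0.0497], 0.76), ([0.5439, -0.1507, 0.054], 0.63)] [([0.5416, -0.146, 0.098], 0.8), ([0.5017, 0.2336, 0.0986], 0.68)]
vial_amber [([0.6157, 0.0551, 0.0042], 0.73)] [([0.6103, 0.0538, 0.0539], 0.52)]
vial_clear [([0.4469, 0.03, 0.0016], 0.54)] [([0.4469, 0.0327, 0.0586], 0.57)]
mat [([0.5429, 0.0414, 0.0024], 0.65)] [([0.5335, 0.0429, 0.0047], 0.55), ([0.4482, 0.0287, 0.0573], 0.42)]
```

View pics/top0.png

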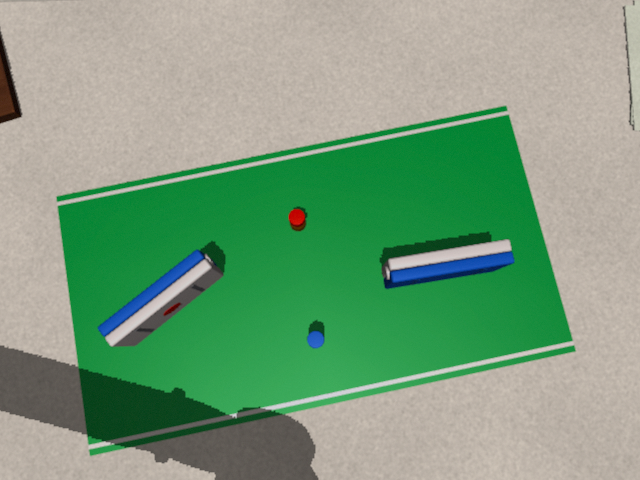

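View pics/scene0.png

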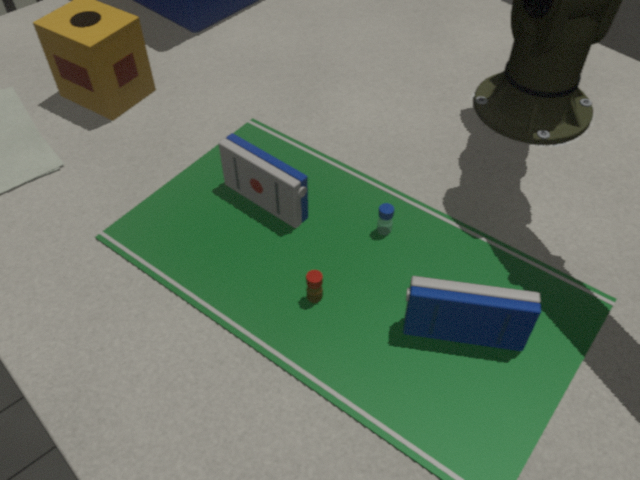

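The top view has world +x up and +y left. The left pack spans pixels (105,335) to (210,260) with white facing lower right, so it must tip to the upper left. The right pack spans (388,275) to (513,250) with white facing up (+x), so it must tip toward the robot. The vials are at (297,217) and (316,340). The scene view agrees.

```bash
cat > h.py <<'E'
import numpy as np,cv2
from scipy.spatial.transform import Rotation as R
def world(d,px,z):
    M=R.from_rotvec(d['rvec']).as_matrix();c=-M.T@d['tvec']
    r=M.T@np.array([(px[0]-d['cx'])/d['fx'],(px[1]-d['cy'])/d['fy'],1]);return c+r*(z-c[2])/r[2]
def proj(d,P):
    K=np.array([[d['fx'],0,d['cx']],[0,d['fy'],d['cy']],[0,0,1]])
    return cv2.projectPoints(np.array(P,float),d['rvec'],d['tvec'],K,None)[0][:,0]
def box(c,th):  # c xy, th=yaw of pack x
    Rz=R.from_euler('z',th).as_matrix()
    return [np.r_[c,.051]+Rz@np.array([x*.0165,y*.0815,z*.047]) for x in(-1,1) for y in(-1,1) for z in(-1,1)]
E
python3 - <<'E'
from h import *; from bench import cams
from scipy.optimize import minimize
d=cams.capture('top');im=d['image'].astype(int)
r,g,b=im[...,0],im[...,1],im[...,2]
nongreen=~((g>r+25)&(g>b+25))
bright=(np.minimum(np.minimum(r,g),b)>120)|((b>g+50)&(b>r+50)&(b>110))
seg=(b>r*0.8+30)|(nongreen&(np.maximum(np.maximum(r,g),b)>70))
o=im[...,::-1].astype(np.uint8).copy()
for n,(x0,y0,x1,y1),c,th in (('A',(90,235,230,356),(.505,.238),-2.2),('B',(375,225,525,295),(.545,-.148),-.1)):
    m=np.zeros(seg.shape,np.uint8);m[y0:y1,x0:x1]=seg[y0:y1,x0:x1]
    m=cv2.morphologyEx(m,cv2.MORPH_OPEN,np.ones((3,3)))
    def mask(p):
        h=cv2.convexHull(np.float32(proj(d,box(p[:2],p[2]))))
        k=np.zeros(m.shape,np.uint8);cv2.fillConvexPoly(k,np.round(h*16).astype(int),1,shift=4);return k
    best=None
    for t in np.arange(-.5,.5,.1):
        s=minimize(lambda p:(mask(p)!=m).sum(),[*c,th+t],method='Nelder-Mead',options=dict(initial_simplex=[[*c,th+t],[c[0]+.01,c[1],th+t],[c[0],c[1]+.01,th+t],[*c,th+t+.1]]))
        if best is None or s.fun<best.fun:best=s
    p=best.x;print(n,p,np.degrees(p[2]),best.fun,m.sum())
    nx=np.array([np.cos(p[2]),np.sin(p[2])]);ny=np.array([-nx[1],nx[0]])
    for e in(-1,1):
      print(' far corner lying',p[:2]-nx*(.0165+.094)+e*ny*.0815)
      cv2.circle(o,tuple(int(v) for v in proj(d,[np.r_[p[:2]-nx*(.1105)+e*ny*.0815,.004]])[0]),3,(0,255,255),-1)
    cv2.polylines(o,[np.int32(cv2.convexHull(np.float32(proj(d,box(p[:2],p[2])))))],True,(0,255,255),1)
    u=p[:2]+nx*.0165
    print(' white face mid',u,'normal',nx,'long',ny)
cv2.imwrite('pics/ov.png',o)
E
```

```text
A [ 0.51333318  0.28070308 -1.93577344] -110.91164818005764 10560.0 16250
 far corner lying [0.47664196 0.41301428]
 far corner lying [0.62890547 0.35483503]
 white face mid [0.50744387 0.2652899 ] normal [-0.35692791 -0.93413193] long [ 0.93413193 -0.35692791]
B [ 0.52800245 -0.15794118 -0.09411187] -5.392213181867777 4891.0 9284
 far corner lying [ 0.41033264 -0.2286965 ]
 far corner lying [ 0.42565024 -0.06641782]
 white face mid [ 0.54442944 -0.15949173] normal [ 0.99557475 -0.09397301] long [0.09397301 0.99557475]
```

View pics/ov.png

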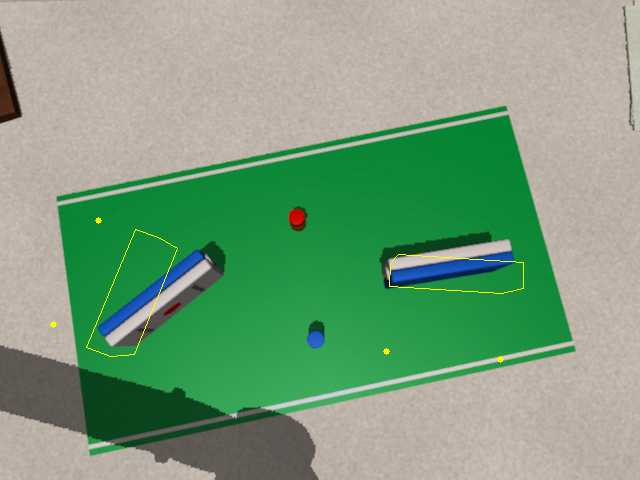

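The overlay is wrong because the mask was too loose. I'll fit the top faces from the picked corner pixels instead.

Run:
```python
from h import *; from bench import cams
d=cams.capture('top');o=d['image'][:,:,::-1].copy()
o=cv2.resize(o,None,fx=2,fy=2,interpolation=cv2.INTER_CUBIC)
for n,a,b,s in (('A',(105,336),(206,257),1),('B',(388,270),(512,252),1)):
    P,Q=world(d,a,.098)[:2],world(d,b,.098)[:2];v=Q-P;L=np.linalg.norm(v);v/=L
    nx=np.array([-v[1],v[0]])
    if (n=='A' and nx[1]>0) or (n=='B' and nx[0]<0): nx=-nx
    c=(P+Q)/2;th=np.arctan2(nx[1],nx[0]);print(n,c,'yaw',np.degrees(th),'L',L,'white mid',c+nx*.0165,'n',nx,'long',v)
    bx=box(c,th);p=proj(d,bx)
    cv2.polylines(o,[np.int32(2*p[[1,3,7,5]])],True,(0,255,255),1)
    cv2.polylines(o,[np.int32(2*p[[0,2,6,4]])],True,(255,0,255),1)
    for e in(-1,1):
        w=c-nx*.1105+e*v*.0815;print('  lying corner',w);cv2.circle(o,tuple(int(2*t) for t in proj(d,[np.r_[w,.004]])[0]),4,(0,255,255),-1)
print('mat corners',[world(d,q,.004)[:2].round(3) for q in((57,197),(507,107),(575,349),(90,454))])
cv2.imwrite('pics/ov2.png',np.hstack([o[380:740,90:480],o[380:740,700:1090]]))
```

```text
A [0.50619222 0.23778219] yaw -142.4670157823669 L 0.1619245568941938 white mid [0.49310768 0.22773009] n [-0.79300276 -0.60921805] long [ 0.60921805 -0.79300276]
  lying corner [0.54416776 0.36973051]
  lying corner [0.6434703  0.24047106]
B [ 0.54168205 -0.14497258] yaw 6.756676293257134 L 0.16388836673315113 white mid [ 0.55806745 -0.14303131] n [0.99305475 0.11765311] long [ 0.11765311 -0.99305475]
  lying corner [ 0.42236077 -0.07703929]
  lying corner [ 0.44153823 -0.23890722]
mat corners [array([0.667, 0.419]), array([ 0.791, -0.27 ]), array([ 0.423, -0.336]), array([0.297, 0.352])]
```

View pics/ov2.png

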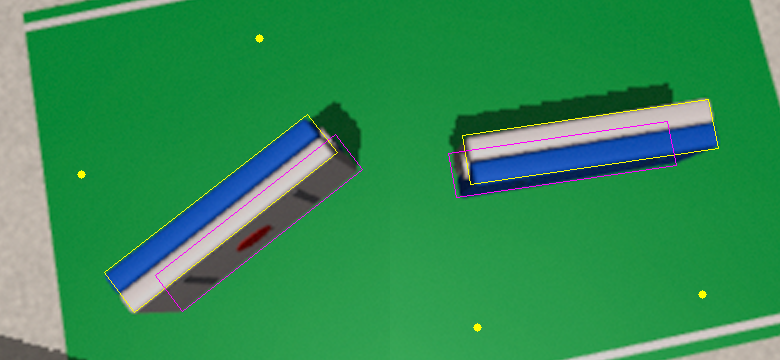

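The fit is good: left pack A is at (0.506, 0.238) with n = (-0.79, -0.61), and right pack B is at (0.542, -0.145) with yaw 6.8°. Both landing areas are clear and on the mat. Next I move behind A's white face with open fingers aligned along its length.

Call:
{"fn": "step_arm", "kwargs": {
  "plan": [
    {"slide":[-0.0425,-0.0365,0],"turn":[0,0,0]},
    {"slide":[-0.0425,-0.0365,0],"turn":[0,0,0]},
    {"slide":[-0.0425,-0.0365,0],"turn":[0,0,0]},
    {"slide":[-0.0425,-0.0365,0],"turn":[0,0,0]},
    {"slide":[-0.0425,-0.0365,0],"turn":[0,0,0]},
    {"slide":[-0.0425,-0.0365,0],"turn":[0,0,0]},
    {"slide":[-0.0425,-0.0365,0],"turn":[0,0,0]},
    {"slide":[-0.0425,-0.0365,0],"turn":[0,0,0]}
  ],
  "claw": 100
}}

```text
time_s: 2.0
eef_pos: [0.4529, 0.1967, 0.2317]
tcp_rot: [0.198, 0.98, 0.001, 0.0]
contact_force: [0.3, 0.6, -0.1]
gripper_width: 1.001
grip_force: 0.0
```

Call:
{"fn": "step_arm", "kwargs": {
  "plan": [
    {"slide":[0,0,0],"turn":[0,0,-7.5]},
    {"slide":[0,0,0.01],"turn":[0,0,-7.5]},
    {"slide":[0,0,0.01],"turn":[0,0,-7.5]},
    {"slide":[0,0,0.01],"turn":[0,0,-7.5]},
    {"slide":[0,0,0.01],"turn":[0,0,-7.5]},
    {"slide":[0,0,0.01],"turn":[0,0,-7.5]},
    {"slide":[0,0,0.01],"turn":[0,0,-7.5]},
    {"slide":[0,0,0],"turn":[0,0,-7.5]}
  ]
}}

```text
time_s: 3.0
eef_pos: [0.4517, 0.1981, 0.1706]
tcp_rot: [-0.321, 0.947, -0.0, -0.001]
contact_force: [-0.9, 0.4, 0.3]
gripper_width: 1.0
grip_force: 0.0
```

```bash
cat > st.py <<'E'
from h import *; from bench import arm
def st(c,n):
    s=arm.read_state();c,n=np.array(c),np.array(n);M=R.from_quat(s['tcp_rot']).as_matrix()
    e=s['eef_pos'];print('t',s['time_s'],'pos',e.round(4),'F',np.round(s['contact_force'],2),'grip',s['gripper_width'],'j',np.round(s['joint_pos'],2))
    w=c+n*.0165;v=np.array([-n[1],n[0]])
    print('to white face along n',(e[:2]-w)@n,'along long',(e[:2]-w)@v,'tool y.v',M[:2,1]@v,'err deg',np.degrees(np.arcsin(M[:2,1]@n)),'tool x',M[:,0].round(3),'tool y',M[:,1].round(3))
A=((.5062,.2378),(-.793,-.6092));B=((.5417,-.145),(.9931,.1177))
E
python3 -c "
from st import *; st(*A)
from bench import cams; print(cams.capture('wrist')['T_tool_cam'].round(3))"
```

```text
t 3.0 pos [0.4517 0.1981 0.1706] F [-0.86  0.36  0.32] grip 1.000385910370354 j [-0.71  0.02  0.25  1.92 -0.01  1.2   1.76]
to white face along n 0.050951469776882 along long -0.0017230258534615926 tool y.v -0.9999859545162969 err deg -0.07477926643392341 tool x [-0.794 -0.608  0.001] tool y [-0.608  0.794  0.   ]
[[-0.    -0.96  -0.281  0.072]
 [ 1.     0.    -0.001 -0.   ]
 [ 0.001 -0.281  0.96  -0.144]
 [ 0.     0.     0.     1.   ]]
```

Call:
{"fn": "step_arm", "kwargs": {
  "plan": [
    {"slide":[0,0,0.021],"turn":[0,0,0]},
    {"slide":[0,0,0.021],"turn":[0,0,0]},
    {"slide":[0,0,0.021],"turn":[0,0,0]},
    {"slide":[0,0,0.021],"turn":[0,0,0]},
    {"slide":[0,0,0.021],"turn":[0,0,0]},
    {"slide":[-0.01,0,0],"turn":[0,0,0]},
    {"slide":[-0.01,0,0],"turn":[0,0,0]},
    {"slide":[-0.005,0,0],"turn":[0,0,0]}
  ]
}}

```text
time_s: 4.05
eef_pos: [0.4737, 0.2146, 0.0675]
tcp_rot: [-0.319, 0.948, 0.0, 0.001]
contact_force: [-1.5, 0.3, -0.0]
gripper_width: 1.005
grip_force: 0.0
```

Call:
{"fn": "step_arm", "kwargs": {
  "plan": [
    {"slide":[-0.004,0,0],"turn":[0,0,0]},
    {"slide":[-0.004,0,0],"turn":[0,0,0]},
    {"slide":[-0.004,0,0],"turn":[0,0,0]},
    {"slide":[-0.004,0,0],"turn":[0,0,0]},
    {"slide":[-0.004,0,0],"turn":[0,0,0]},
    {"slide":[-0.004,0,0],"turn":[0,0,0]},
    {"slide":[-0.004,0,0],"turn":[0,0,0]},
    {"slide":[-0.004,0,0],"turn":[0,0,0]}
  ]
}}

```text
time_s: 5.05
eef_pos: [0.4979, 0.2331, 0.0664]
tcp_rot: [-0.319, 0.948, 0.0, 0.0]
contact_force: [-1.0, -0.3, -0.3]
gripper_width: 0.997
grip_force: 0.2
```

```bash
python3 -c "
from st import *; st(*A)
from bench import cams; a=cams.capture('top')['image'][:,:,::-1]; b=cams.capture('scene')['image'][:,:,::-1]
cv2.imwrite('pics/p1.png',np.hstack([a[180:480,40:400],b[150:450,300:640]]))"
```

```text
t 5.05 pos [0.4979 0.2331 0.0664] F [-0.98 -0.3  -0.27] grip 0.9966944396874772 j [-0.7   0.25  0.24  1.9  -0.07  1.    1.79]
to white face along n -0.007049694089580387 along long -0.0012921129274677877 tool y.v -0.99997059796752 err deg -0.3263446351472287 tool x [-0.796 -0.605 -0.   ] tool y [-0.605  0.796 -0.   ]
```

View pics/p1.png

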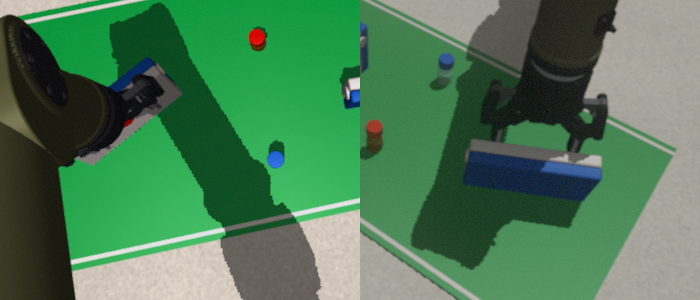

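Both fingers are against the pack at its top and it is tilting evenly. I'll keep pushing gently.

Call:
{"fn": "step_arm", "kwargs": {
  "plan": [
    {"slide":[-0.004,0,0],"turn":[0,0,0]},
    {"slide":[-0.004,0,0],"turn":[0,0,0]},
    {"slide":[-0.004,0,0],"turn":[0,0,0]},
    {"slide":[-0.004,0,0],"turn":[0,0,0]},
    {"slide":[-0.004,0,0],"turn":[0,0,0]},
    {"slide":[-0.004,0,0],"turn":[0,0,0]},
    {"slide":[0,0,0],"turn":[0,0,0]},
    {"slide":[0,0,0],"turn":[0,0,0]}
  ]
}}

```text
time_s: 6.15
eef_pos: [0.5166, 0.2473, 0.0663]
tcp_rot: [-0.319, 0.948, -0.0, -0.0]
contact_force: [-0.3, -0.0, 0.3]
gripper_width: 1.001
grip_force: 0.0
```

```bash
python3 -c "
from st import *; st(*A)
from bench import cams; a=cams.capture('top')['image'][:,:,::-1]; b=cams.capture('scene')['image'][:,:,::-1]
cv2.imwrite('pics/p2.png',np.hstack([a[180:480,40:400],b[150:450,300:640]]))"
```

```text
t 6.15 pos [0.5166 0.2473 0.0663] F [-0.32 -0.05  0.31] grip 1.0008900488152217 j [-0.7   0.3   0.24  1.84 -0.08  1.01  1.79]
to white face along n -0.030518969597085444 along long -0.0011549273084385664 tool y.v -0.9999708011584156 err deg -0.3243018136732246 tool x [-0.796 -0.605  0.   ] tool y [-0.605  0.796  0.   ]
```

View pics/p2.png

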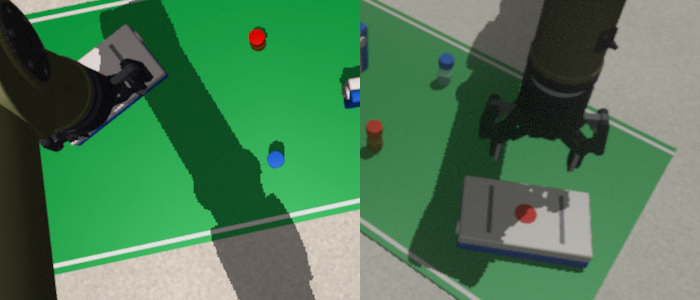

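Pack A lies flat with its white side up. Now I rise and cross over to pack B.

Call:
{"fn": "step_arm", "kwargs": {
  "plan": [
    {"slide":[0,0,-0.02],"turn":[0,0,0]},
    {"slide":[0,0,-0.02],"turn":[0,0,0]},
    {"slide":[0,0,-0.02],"turn":[0,0,0]},
    {"slide":[0,0,-0.02],"turn":[0,0,0]},
    {"slide":[0,0,-0.02],"turn":[0,0,0]},
    {"slide":[0,0,-0.02],"turn":[0,0,0]},
    {"slide":[0,0,-0.02],"turn":[0,0,0]},
    {"slide":[0,0,0],"turn":[0,0,0]}
  ]
}}

```text
time_s: 7.25
eef_pos: [0.5176, 0.2477, 0.208]
tcp_rot: [-0.319, 0.948, 0.0, 0.002]
contact_force: [0.0, 0.1, 0.1]
gripper_width: 0.997
grip_force: 0.0
```

Call:
{"fn": "step_arm", "kwargs": {
  "plan": [
    {"slide":[0.0195,-0.0455,0],"turn":[0,0,0]},
    {"slide":[0.0195,-0.0455,0],"turn":[0,0,0]},
    {"slide":[0.0195,-0.0455,0],"turn":[0,0,0]},
    {"slide":[0.0195,-0.0455,0],"turn":[0,0,0]},
    {"slide":[0.0195,-0.0455,0],"turn":[0,0,0]},
    {"slide":[0.0195,-0.0455,0],"turn":[0,0,0]},
    {"slide":[0.0195,-0.0455,0],"turn":[0,0,0]},
    {"slide":[0.0195,-0.0455,0],"turn":[0,0,0]}
  ]
}}

```text
time_s: 8.25
eef_pos: [0.6122, -0.1382, 0.205]
tcp_rot: [-0.319, 0.948, 0.0, -0.001]
contact_force: [0.1, 0.3, -0.0]
gripper_width: 0.997
grip_force: 0.0
```

Call:
{"fn": "step_arm", "kwargs": {
  "plan": [
    {"slide":[0,0,0],"turn":[0,0,5]},
    {"slide":[0,0,0],"turn":[0,0,5]},
    {"slide":[0,0,0],"turn":[0,0,5]},
    {"slide":[0,0,0],"turn":[0,0,5]},
    {"slide":[0,0,0],"turn":[0,0,5]},
    {"slide":[0,0,0],"turn":[0,0,5]},
    {"slide":[0,0,0],"turn":[0,0,0.4]},
    {"slide":[0,0,0],"turn":[0,0,0]}
  ]
}}

```text
time_s: 9.25
eef_pos: [0.6123, -0.1368, 0.2056]
tcp_rot: [-0.06, 0.998, 0.0, -0.0]
contact_force: [-0.9, 0.2, 0.8]
gripper_width: 0.998
grip_force: 0.0
```

```bash
python3 -c "
from st import *; st(*B)"
```

```text
t 9.25 pos [ 0.6123 -0.1368  0.2056] F [-0.92  0.2   0.77] grip 0.9983023374580884 j [-0.3   0.32  0.59  1.57 -0.18  1.31  2.01]
to white face along n 0.05455337840586393 along long -0.0001734773726206184 tool y.v 1.0000479974079792 err deg -0.12637346353535636 tool x [-0.993 -0.12   0.001] tool y [-0.12   0.993  0.   ]
```

Well aligned. I descend to z ≈ 0.066, then push along +x.

Call:
{"fn": "step_arm", "kwargs": {
  "plan": [
    {"slide":[0,0,0.028],"turn":[0,0,0]},
    {"slide":[0,0,0.028],"turn":[0,0,0]},
    {"slide":[0,0,0.028],"turn":[0,0,0]},
    {"slide":[0,0,0.028],"turn":[0,0,0]},
    {"slide":[0,0,0.028],"turn":[0,0,0]},
    {"slide":[0.01,0,0],"turn":[0,0,0]},
    {"slide":[0.01,0,0],"turn":[0,0,0]},
    {"slide":[0.008,0,0],"turn":[0,0,0]}
  ]
}}

```text
time_s: 10.25
eef_pos: [0.5848, -0.1408, 0.0679]
tcp_rot: [-0.059, 0.998, -0.0, 0.001]
contact_force: [0.1, -0.0, 1.2]
gripper_width: 1.003
grip_force: 0.0
```

Call:
{"fn": "step_arm", "kwargs": {
  "plan": [
    {"slide":[0.004,0,0],"turn":[0,0,0]},
    {"slide":[0.004,0,0],"turn":[0,0,0]},
    {"slide":[0.004,0,0],"turn":[0,0,0]},
    {"slide":[0.004,0,0],"turn":[0,0,0]},
    {"slide":[0.004,0,0],"turn":[0,0,0]},
    {"slide":[0.004,0,0],"turn":[0,0,0]},
    {"slide":[0.004,0,0],"turn":[0,0,0]},
    {"slide":[0.004,0,0],"turn":[0,0,0]}
  ]
}}

```text
time_s: 11.25
eef_pos: [0.5525, -0.1441, 0.0662]
tcp_rot: [-0.059, 0.998, 0.0, -0.0]
contact_force: [0.3, 1.1, -0.4]
gripper_width: 0.999
grip_force: 0.2
```

Call:
{"fn": "step_arm", "kwargs": {
  "plan": [
    {"slide":[0.004,0,0],"turn":[0,0,0]},
    {"slide":[0.004,0,0],"turn":[0,0,0]},
    {"slide":[0.004,0,0],"turn":[0,0,0]},
    {"slide":[0.004,0,0],"turn":[0,0,0]},
    {"slide":[0.004,0,0],"turn":[0,0,0]},
    {"slide":[0.004,0,0],"turn":[0,0,0]},
    {"slide":[0,0,0],"turn":[0,0,0]},
    {"slide":[0,0,0],"turn":[0,0,0]}
  ]
}}

```text
time_s: 12.25
eef_pos: [0.5293, -0.1468, 0.0664]
tcp_rot: [-0.059, 0.998, 0.0, 0.0]
contact_force: [0.2, 0.2, 0.5]
gripper_width: 0.997
grip_force: 0.0
```

Call:
{"fn": "step_arm", "kwargs": {
  "plan": [
    {"slide":[0,0,-0.025],"turn":[0,0,0]},
    {"slide":[0,0,-0.025],"turn":[0,0,0]},
    {"slide":[0,0,-0.025],"turn":[0,0,0]},
    {"slide":[0,0,-0.025],"turn":[0,0,0]},
    {"slide":[0,0,-0.025],"turn":[0,0,0]},
    {"slide":[0,0,-0.025],"turn":[0,0,0]},
    {"slide":[0,0,0],"turn":[0,0,0]},
    {"slide":[0,0,0],"turn":[0,0,0]}
  ]
}}

```text
time_s: 13.25
eef_pos: [0.5288, -0.1467, 0.2155]
tcp_rot: [-0.059, 0.998, 0.0, -0.0]
contact_force: [0.3, -0.0, -0.4]
gripper_width: 1.003
grip_force: 0.0
```

```bash
python3 -c "
from st import *; st(*B)
from bench import cams; a=cams.capture('top')['image'][:,:,::-1]; b=cams.capture('scene')['image'][:,:,::-1]
cv2.imwrite('pics/p3.png',cv2.resize(np.hstack([a,b]),(800,300),interpolation=cv2.INTER_AREA))"
```

```text
t 13.25 pos [ 0.5288 -0.1467  0.2155] F [ 0.26 -0.02 -0.44] grip 1.0034447550909695 j [-0.34  0.12  0.62  1.75 -0.07  1.3   1.98]
to white face along n -0.02953663116117192 along long -0.00017280930441175612 tool y.v 1.0000499478793126 err deg -0.05371997397454466 tool x [-0.993 -0.119  0.001] tool y [-0.119  0.993  0.   ]
```

View pics/p3.png

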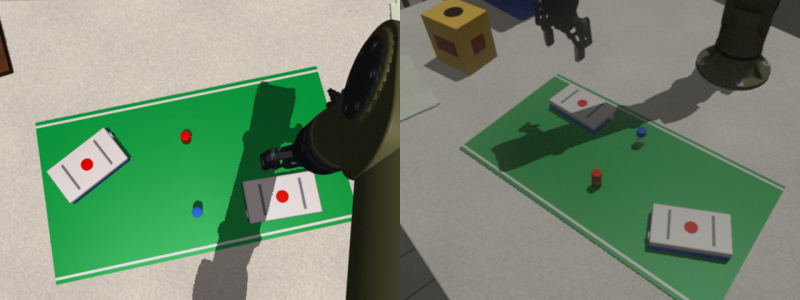

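Both packs lie flat on the mat with the white side and red disc up. The vials still stand where they were and the gripper is clear, so I'm handing in.

```bash
python3 -c "
from bench import arm; print(arm.close_job())"
```

```text
the job is handed in; nothing more can be done
None
```

Both ice packs were pushed over in place and lie flat on the mat, white side up; the two vials still stand where they were, and the job is handed in (about 13 s on the robot's clock).

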